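# Seat the lock plate in its case

### The arm

A 6-joint arm with a two-finger parallel gripper is mounted at the origin on the work surface. World frame = base frame: x ahead of the robot, y to its left, z up, the work surface at z = 0. Lengths are in m, angles in degrees, forces in N, time in s.
With the tool pointing down it reaches from about 0.3 to 0.75 m from the base axis. Payload 8.5 kg.
Tool frame: the origin (TCP) lies midway between the tips of the shut fingers; the grasp point (between the pads) lies 19 mm behind it (env.tcp_to_grasp is the z of the grasp point in the tool frame, in m); z points along the fingers, y is the line along which they close (so a half turn about z gives the same grasp; the last joint's range is limited). The gripper opens to 85 mm and grips with 20 to 120 N. Pads are 22 mm wide; open, the fingers measure 114 mm over their backs; the gripper's body (76 mm by 85 mm) begins 54 mm behind the grasp point. The pads swing forward as they close: fully open they stand 13 mm farther back than shut.
Start: joints at [-12.336, 21.807, 74.336, -0, 83.858, -12.336], TCP at [0.55, 0, 0.21] pointing down, gripper open.
Joint ranges: [-178.18, 178.18], [-50.72, 133.34], [12.68, 142.11], [-81.47, 261.47], [9.98, 163.14], [-165.26, 165.26]. Speed limits (degrees/s): [136.94, 136.94, 180, 180, 180, 180].

### API

Orientations are given as a 3x3 rotation matrix whose columns are the frame's x, y, z axes.
In Python, from rig import env, imaging, job, models gives the robot as it stands. The module is installed in compiled form; this text tells all that it offers.
- The arm moves only by the tool jog_arm, never from a script. Its argument "plan" is text: rows parted by semicolons, each of 7 numbers parted by spaces: the turn, a rotation vector about the tool's x, y, z in degrees, then the shift along the tool's x, y, z in cm, then the closure in counts, from 0 (fully open) to 255 (shut). In form: rx ry rz x y z claw; .... A call has 1 to 10 rows; each row shifts and turns the commanded pose from where the row before left it, along the tool's axes as they then stand; what a row does not reach is not made up. A row lasts 1/12 s, in which the tool goes at most 41.7 mm and 7.16 degrees, less where a joint would pass 70% of its speed; a pose out of reach is approached as far as the arm can. A call with a gripper value outside its range is refused whole. The fingers move at their own pace and stop on an object; "grip_force" is the grip in N (left out, the last holds). Time passes only in rows, so rows that do not move let the fingers close. It gives the time, the measured TCP pose, the force, the opening and the grip force at its end, in the units of the state.
- env.observe(): the state, without advancing time (a new reading comes with each control period).
- imaging.get_image(name): name is "scene" or "side" or "wrist"; returns a dict with "pixels" (400x640x3 uint8, red, green, blue), "depth" (400x640 float32, m along the optical axis (not along the pixel's ray), 0 where there is no reading), "fov_y" (degrees; the focal length in pixels is half the picture's height over the tangent of half this angle, whatever the lens; pixels are square), "cx", "cy" (the principal point, pixels), "distortion" ([k1, k2, p1, p2, k3] as OpenCV has them; the pictures are not rectified), "world_from_camera" (4x4, takes a point from camera to world coordinates). Camera axes: x right, y down, z forward; pixel columns grow to the right and rows downward; lengths in m; the calibration is good to about 2 mm. A picture is of the moment at which its call begins.
- job.close_job(): hands the job in; it is judged then, once.
Trained networks look in the newest picture that a camera, given by its name, has taken for a name from the list of things; names that differ only in an ending like _2 or _b are one class to them, and where a whole thing is asked for, a point or a joint stands for the part that bears it (a point fixed in the world has none). Each returns a list of dicts, best first, with "confidence" (0 to 1); they miss things now and then, are a little off and sometimes report something else, mostly with a low value. They report only what shows in the picture. A call takes as long as a camera call. They do not tell look-alikes from the thing itself.
- models.outline_of(camera, query): "region" (400x640 bool, what is visible of it) and "bbox" ([centre column, centre row, width, height] in pixels, round what is visible of it).
- models.tip_of(camera, query): "at" ([column, row] in pixels: a listed point, or the origin of a listed thing).
The state is a dict: "time_s": time; "q": joint angles; "qvel": joint speeds; "joint_efforts": joint torques, N m; "position": TCP position; "tool_rot": TCP orientation; "ft_force": force on the tool from outside, world axes, zero at the start; "wrist_torque": the same for the moment, N m; "grip_width": finger opening in m; "gripper_force": force on a finger pad.
Only numpy, scipy, OpenCV 4.12 (cv2) and the standard library are available. Lean on these libraries where they do the work, as an engineer would, in place of code of your own. Each camera call takes 0.05 s, during which the arm holds its last target. There are 200 camera calls.

### The job

Take the ribbed steel lock plate out of the rack, lay it flat on the cork pad with its rib up and let go of it. Then take it up again and seat it in the pocket of the wooden lock case in the vise, rib up and tongue in the notch, fully home so that it lies flat and flush with the rim; set it in, do not drop it in. Leave the plain plate in its slot and the other things on the bench where they are.

Things in the scene. Friction and masses are not known exactly. Their poses are not given: they have to be found in the camera images.
- lockplate: steel lock plate, 110 x 64 x 10 mm, 0.55 kg, the only one with a rib and an end tongue; starts standing on a long edge in the rack. Origin: middle of that lower edge, mid thickness. Axes: y along the 110 mm length towards the tongue, z along the 64 mm width (up in the rack, 0 to 64 mm), x towards the ribbed face (faces at x -5 and +5 mm). Lying flat rib up, x points up
- rib (a point): on the lock plate: middle of the rib's outer edge, (27, 0, 32) mm in the plate's frame. The rib is 50 mm long (along plate y), 14 mm thick (along z) and stands 22 mm out of the face (x 5 to 27 mm); the grip when the plate lies flat
- back (a point): middle of the lock plate's unribbed back face, (-5, 0, 32) mm in its frame
- tongue (a point): on the lock plate: tongue's tip at the back face, (-5, 80, 46) mm in the plate's frame. The tongue is 24 x 24 x 10 mm: y 55 to 79, z 34 to 58 mm, flush with the plate's faces
- rack: fixed dark wooden rack, 150 x 120 mm; origin: centre of its underside. Two slots 13 mm wide run along its y at x = -40 and +40 mm, floor 12 mm and rack top 32 mm above the bench: a plate's top edge is 76 mm up. The lock plate stands in either slot, the blank in the other; the rib faces the rack's +x side, the tongue its +y
- pad: cork pad, 170 x 170 mm, 6 mm thick, fixed on the bench; origin: centre of its underside
- case: fixed, opened light wooden lock case, 112 (its x) x 156 mm (its y), rim 90 mm above the bench, clamped in an iron vise (jaws 80 mm high; T-handle out to x 153 mm, 56 mm high). Origin: on the bench under its centre. Seated, the lock plate has its x up, its y along the case's y, its z along the case's -x
- pocket (a point): centre of the pocket floor, 80 mm above the bench, axes as the case; the lock plate's point back comes here. The pocket is 68 (x) x 114 mm (y), 10 mm deep, centred on the case: 2 mm play all round
- notch (a point): in the notch for the tongue, on its mid line at the floor, (-14, 80, 80) mm in the case's frame; the lock plate's point tongue comes here. The notch is 28 mm wide and 10 mm deep, through the case's +y end wall
- blank: plain steel plate 110 x 64 x 10 mm without rib or tongue, standing in the other rack slot; origin and axes as for the lock plate. To be left alone
- file: rat-tail file with wooden handle, 210 mm long, lying along its x axis; origin under its middle. Bystander
- latch: wrought iron latch bar 150 x 20 mm, up to 22 mm high, lying along its x axis between rack and pad; origin under its middle. Bystander
- spring: round brass lock spring, 58 mm across with a short tail, 8 mm high, between pad and case; origin under its middle. Bystander
- mallet: wooden mallet, 215 mm long, 60 mm high; origin under its length. Bystander
- oilcan: round steel oil can, 60 mm diameter, 90 mm high; origin under its middle. Bystander
Mind the look-alikes: they are no part of the job. What is shaped like the lockplate but purple or yellow is not meant.

How it is judged:
By the outcome, as a careful person would: the job done as asked, in the order asked, and still so for the second after the job is handed in, with the robot touching nothing.
It also fails if it takes over 58 s, if anything falls off the work surface, if the arm or the gripper's body presses on something with over 40 N, if the wrist force passes 120 N, or if a joint passes its speed limit or range.

## Working session

There is one attempt and no reset: what is moved stays moved. The work goes in short steps, Python scripts to look and compute and a tool call to move; the robot and the scene stay as the last step left them, time stands still between calls to the robot, and variables do not carry over. Pictures are saved under pics/ and viewed, at most 10 in all, crops included, and the job is handed in when it is done.

Besides the shell and the picture viewer there is one more tool, called after "Emit:" as name(argument=value, ...) on one line, values as JSON. jog_arm: Moves the arm, as the interface text tells. Its arguments: {"type":"object","properties":{"plan":{"type":"string"},"grip_force":{"type":"number"}},"required":["plan"]}

```bash
mkdir -p pics; cat > h.py <<'E'
import numpy as np, cv2
from rig import env, imaging, job, models
def K(im):
    f=im["pixels"].shape[0]/2/np.tan(np.radians(im["fov_y"]/2)); return np.array([[f,0,im["cx"]],[0,f,im["cy"]],[0,0,1.]])
def cloud(im):
    h,w=im["depth"].shape; u,v=np.meshgrid(np.arange(w),np.arange(h))
    p=cv2.undistortPoints(np.stack([u,v],-1).reshape(-1,1,2).astype(float),K(im),np.array(im["distortion"])).reshape(h,w,2)
    d=im["depth"][...,None]; P=np.concatenate([p*d,d],-1); T=np.array(im["world_from_camera"])
    P=P@T[:3,:3].T+T[:3,3]; P[im["depth"]==0]=np.nan; return P
def save(im,n): cv2.imwrite("pics/"+n,im["pixels"][...,::-1])
E
python3 - <<'E'
from h import *
np.set_printoptions(precision=3,suppress=True)
for c in("scene","side","wrist"):
    im=imaging.get_image(c); np.save(c+"_P.npy",cloud(im)); save(im,c+"0.png"); print(c,np.array(im["world_from_camera"])[:3,3])
    P=cloud(im)
    for q in("lockplate","rack","pad","case","blank","file","latch","spring","mallet","oilcan"):
        for r in models.outline_of(c,q)[:3]:
            print(c,q,round(r["confidence"],2),np.round(r["bbox"]),np.nanmedian(P[r["region"]],0))
print(env.observe())
E
python3 -c "
import cv2,numpy as np
a=cv2.imread('pics/scene0.png');b=cv2.imread('pics/side0.png')"
```

```text
scene [ 1.259 -0.665  1.196]
scene lockplate 0.86 [238. 234.  30.  29.] [ 0.542 -0.337  0.054]
scene lockplate 0.6 [176. 268.  12.  48.] [ 0.506 -0.55   0.041]
scene lockplate 0.54 [260. 266.  28.  29.] [ 0.674 -0.358  0.044]
scene rack 0.74 [232. 237.  53.  38.] [ 0.508 -0.367  0.031]
scene rack 0.72 [223. 221.  28.  32.] [ 0.459 -0.345  0.059]
scene rack 0.3 [341. 166.  14.  15.] [0.517 0.184 0.006]
scene pad 0.88 [303. 183.  60.  49.] [0.486 0.007 0.006]
scene pad 0.28 [324. 219.  44.  32.] [ 0.669 -0.105  0.018]
scene case 0.59 [366. 136.  50.  47.] [0.509 0.338 0.08 ]
scene blank 0.64 [230. 237.  56.  40.] [ 0.506 -0.363  0.031]
scene blank 0.23 [282. 219.  28.  27.] [ 0.565 -0.169  0.008]
scene file 0.61 [324. 220.  40.  28.] [ 0.668 -0.113  0.019]
scene latch 0.69 [283. 218.  31.  27.] [ 0.567 -0.169  0.008]
scene latch 0.28 [367. 136.  54.  46.] [0.513 0.337 0.08 ]
scene spring 0.5 [345. 238.  56.  54.] [ 0.788 -0.116  0.047]
scene mallet 0.96 [346. 238.  56.  53.] [ 0.789 -0.116  0.05 ]
scene oilcan 0.84 [386. 193.  18.  24.] [0.776 0.161 0.071]
side [0.428 1.083 1.095]
side
[... 1221 characters left out ...]
4 0.008]
wrist mallet 0.63 [489. 213.  99. 164.] [ 0.777 -0.092  0.042]
wrist oilcan 0.62 [529.  30. 105.  60.] [0.751 0.164 0.078]
wrist oilcan 0.44 [491. 216.  98. 166.] [ 0.777 -0.092  0.042]
{'time_s': 1.65, 'q': array([-12.338,  21.809,  74.337,  -0.001,  83.859, -12.334]), 'qvel': array([ 0.126,  0.069,  0.022,  0.004,  0.129, -0.01 ]), 'joint_efforts': array([  0.   , -44.833, -23.146,  -0.   ,   0.001,   0.   ]), 'position': array([ 0.55, -0.  ,  0.21]), 'tool_rot': array([[ 0.,  1., -0.],
       [ 1., -0., -0.],
       [-0., -0., -1.]]), 'ft_force': array([ 0.164,  0.575, -0.175]), 'wrist_torque': array([0.042, 0.042, 0.014]), 'gripper_force': 0.0, 'grip_width': 0.08546726092877335}
```

```bash
python3 -c "
import cv2
a=cv2.imread('pics/scene0.png')[110:310,150:420];b=cv2.imread('pics/side0.png')[100:360,220:440]
cv2.imwrite('pics/a.png',cv2.resize(a,(800,593),interpolation=cv2.INTER_CUBIC));cv2.imwrite('pics/b.png',cv2.resize(b,(500,590),interpolation=cv2.INTER_CUBIC))"
```

```text
(no output)
```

View pics/a.png

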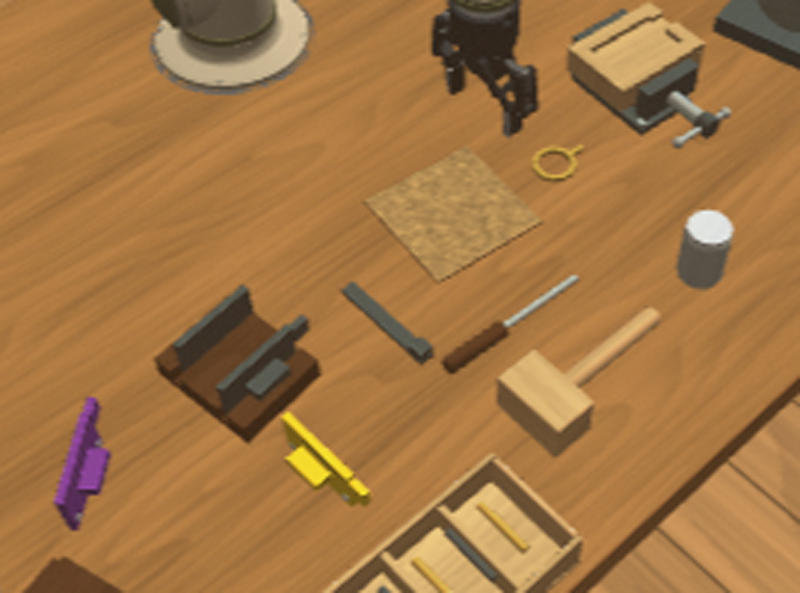

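View pics/b.png

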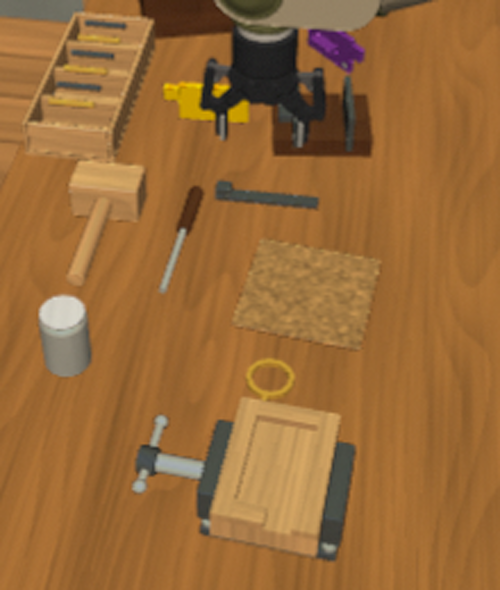

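Candidates shaped like the lock plate in the scene picture are the steel one in the rack (238,234), the purple one (176,268) and the yellow one (260,266). The steel one in the rack's +x slot fits, as it has a rib and a tongue. The blank is at (223,221). The enlarged crops confirm this, and the tongue points to world +y. Next I move the wrist camera over the rack.

Emit:
jog_arm(plan="0 0 0 -4 -0.5 0 0;0 0 0 -4 -0.5 0 0;0 0 0 -4 -0.5 0 0;0 0 0 -4 -0.5 0 0;0 0 0 -4 -0.5 0 0;0 0 0 -4 -0.5 0 0;0 0 0 -4 -0.5 0 0;0 0 0 -4 -0.5 0 0;0 0 7 0 0 0 0;0 0 7 0 0 0 0")

```text
time_s: 2.48
position: [0.5092, -0.3224, 0.2093]
tool_rot: [[0.25, 0.968, -0.001], [0.968, -0.25, 0.0], [0.0, -0.001, -1.0]]
ft_force: [0.1, -0.3, -0.5]
grip_width: 0.0854
gripper_force: 0.0
```

Emit:
jog_arm(plan="0 0 7 0 0 0 0;0 0 7 0 0 0 0;0 0 7 0 0 0 0;0 0 7 0 0 0 0;0 0 7 0 0 0 0;0 0 7 0 0 0 0;0 0 7 0 0 0 0;0 0 7 0 0 0 0;0 0 7 0 0 0 0;0 0 7 0 0 0 0")

```text
time_s: 3.32
position: [0.51, -0.32, 0.21]
tool_rot: [[0.995, 0.099, -0.0], [0.099, -0.995, 0.0], [-0.0, -0.0, -1.0]]
ft_force: [-0.1, 0.2, -0.2]
grip_width: 0.0853
gripper_force: 0.0
```

```bash
python3 - <<'E'
from h import *
np.set_printoptions(precision=4,suppress=True)
s=env.observe(); print(s["time_s"],s["q"],s["position"],s["tool_rot"])
im=imaging.get_image("wrist"); P=cloud(im); np.save("w1.npy",P); save(im,"w1.png")
ok=np.isfinite(P[...,2])&(abs(P[...,0]-.5)<.15)&(abs(P[...,1]+.35)<.15)
for n,lo,hi in(("top",.070,.082),("racktop",.027,.035),("ribtop",.045,.056)):
    m=ok&(P[...,2]>lo)&(P[...,2]<hi); nl,L,st,c=cv2.connectedComponentsWithStats(m.astype(np.uint8))
    for i in range(1,nl):
        if st[i,4]>60:
            p=P[L==i]; r=cv2.minAreaRect((p[:,:2]*1000).astype(np.float32)); print(n,st[i,4],c[i],r,p[:,2].mean(),np.round(cv2.boxPoints(r)).tolist())
E
```

```text
3.3167 [-43.3617  27.1293  65.5549  -0.0009  87.3178  40.9848] [ 0.51 -0.32  0.21] [[ 0.9951  0.0985 -0.    ]
 [ 0.0985 -0.9951  0.    ]
 [-0.     -0.     -1.    ]]
top 1075 [331.7888 166.3516] ((534.7699584960938, -328.0556335449219), (10.330513954162598, 133.2769012451172), 7.832736492156982) 0.0752674848125501 [[521.0, -263.0], [539.0, -395.0], [549.0, -393.0], [531.0, -261.0]]
top 906 [331.1093 234.8918] ((456.1675109863281, -342.62371826171875), (10.656929969787598, 109.60322570800781), 7.803365230560303) 0.07543119256136206 [[443.0, -289.0], [458.0, -398.0], [469.0, -396.0], [454.0, -288.0]]
racktop 1671 [333.4985 143.1335] ((556.1331787109375, -337.4323425292969), (30.237852096557617, 120.1715316772461), 7.91301965713501) 0.03190425787313218 [[533.0, -280.0], [549.0, -399.0], [579.0, -395.0], [563.0, -276.0]]
racktop 4572 [334.8725 195.3209] ((492.9558410644531, -344.8403015136719), (64.17535400390625, 122.82398986816406), 7.744255542755127) 0.03202236935247136 [[453.0, -288.0], [469.0, -410.0], [533.0, -401.0], [516.0, -280.0]]
racktop 765 [339.0771 242.6575] ((433.7684631347656, -354.439453125), (28.914615631103516, 120.35391998291016), 10.463238716125488) 0.03211271860238478 [[409.0, -298.0], [430.0, -416.0], [459.0, -411.0], [437.0, -293.0]]
ribtop 903 [335.4153 150.3865] ((552.8024291992188, -342.5119934082031), (22.31722640991211, 98.59330749511719), 7.879068851470947) 0.050915350611027255 [[535.0, -295.0], [549.0, -393.0], [571.0, -390.0], [557.0, -292.0]]
ribtop 274 [329.3175 224.4051] ((460.8001403808594, -342.0316467285156), (1.5521079301834106, 109.69080352783203), 8.096884727478027) 0.05046942389147431 [[452.0, -288.0], [468.0, -396.0], [469.0, -396.0], [454.0, -288.0]]
```

View pics/w1.png

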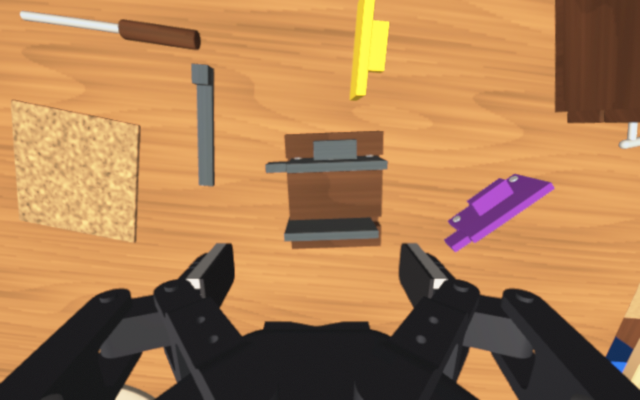

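Emit:
jog_arm(plan="0 0 -2.1 4 2.2 0 0;0 0 0 0 0 4 0;0 -7 0 0 0 0 0;0 -7 0 0 0 0 0;0 -7 0 0 0 0 0;0 -7 0 0 0 0 0;0 -7 0 0 0 0 0;0 -7 0 0 0 0 0;0 0 0 0 0 0 0")

```text
time_s: 4.12
position: [0.5495, -0.3345, 0.1645]
tool_rot: [[0.727, 0.146, -0.671], [0.112, -0.989, -0.093], [-0.678, -0.008, -0.735]]
ft_force: [-0.0, -1.2, -2.3]
grip_width: 0.0852
gripper_force: 0.0
```

```bash
python3 - <<'E'
from h import *
np.set_printoptions(precision=4,suppress=True)
s=env.observe(); print(s["time_s"],s["q"],s["position"],s["tool_rot"])
E
```

```text
4.1167 [-31.1916  53.7002  32.3329 -31.4869 125.1471  39.069 ] [ 0.5495 -0.3345  0.1645] [[ 0.7268  0.1456 -0.6712]
 [ 0.1124 -0.9893 -0.0929]
 [-0.6775 -0.0079 -0.7354]]
```

```bash
cat >> h.py <<'E'
def go(target,Rt=None):
    "needed turn (deg) and shift (cm) in tool axes from measured pose"
    from scipy.spatial.transform import Rotation as R
    s=env.observe(); T=np.array(s["tool_rot"]); np.set_printoptions(precision=3,suppress=True)
    print("t",s["time_s"],"q",s["q"],"shift",T.T@(np.array(target)-s["position"])*100, "turn",None if Rt is None else R.from_matrix(T.T@Rt).as_rotvec(degrees=True),"F",s["ft_force"],"w",s["grip_width"])
E
cat > a.py <<'E'
from h import *
a,t=np.radians([7.8,42])
X=np.array([np.cos(a),np.sin(a),0]);Y=np.array([-np.sin(a),np.cos(a),0]);Z=np.array([0,0,1.])
tz=-np.sin(t)*X-np.cos(t)*Z; ty=-Y; Rt=np.c_[np.cross(ty,tz),ty,tz]
tgt=np.array([.5364,-.3400,.012])+.0128*X+.028*Z
E
cat > b.py <<'E'
from a import *
go(tgt-.06*tz,Rt); go(tgt,Rt)
E
python3 b.py
```

```text
t 4.1167 q [-31.192  53.7    32.333 -31.487 125.147  39.069] shift [8.299 0.47  3.221] turn [0.05  0.656 0.728] F [-0.048 -1.224 -2.307] w 0.08520568495064546
t 4.1167 q [-31.192  53.7    32.333 -31.487 125.147  39.069] shift [8.367 0.465 9.221] turn [0.05  0.656 0.728] F [-0.048 -1.224 -2.307] w 0.08520568495064546
```

Emit:
jog_arm(plan="0 0 0.7 2.8 0.1 1 0;0 0 0 2.8 0.1 1.1 0;0 0 0 2.8 0.1 1.1 0;0 0 0 0 0 0 0;0 0 0 0 0 0 0")

```text
time_s: 4.53
position: [0.5891, -0.334, 0.0893]
tool_rot: [[0.737, 0.133, -0.663], [0.095, -0.991, -0.093], [-0.67, 0.006, -0.743]]
ft_force: [-1.0, -0.6, 0.3]
grip_width: 0.0857
gripper_force: 0.0
```

```bash
python3 b.py
```

```text
t 4.5333 q [-29.813  61.242  26.993 -29.487 123.477  43.211] shift [ 0.311 -0.127  0.352] turn [ 0.137  0.036 -0.345] F [-0.993 -0.561  0.328] w 0.0856843965589734
t 4.5333 q [-29.813  61.242  26.993 -29.487 123.477  43.211] shift [ 0.315 -0.142  6.352] turn [ 0.137  0.036 -0.345] F [-0.993 -0.561  0.328] w 0.0856843965589734
```

Emit:
jog_arm(plan="0 0 -0.3 0.3 -0.15 1.5 0;0 0 0 0 0 1.5 0;0 0 0 0 0 1.4 0;0 0 0 0 0 1.2 0;0 0 0 0 0 0.7 0;0 0 0 0 0 0 0;0 0 0 0 0 0 0")

```text
time_s: 5.12
position: [0.55, -0.3387, 0.0432]
tool_rot: [[0.738, 0.135, -0.661], [0.097, -0.991, -0.095], [-0.667, 0.006, -0.745]]
ft_force: [0.1, -0.4, 0.0]
grip_width: 0.0855
gripper_force: 0.0
```

```bash
python3 b.py; python3 -c "
from h import *
im=imaging.get_image('wrist');save(im,'w2.png')"
```

```text
t 5.1167 q [-31.51   58.765  40.432 -27.545 112.827  47.373] shift [ 0.171 -0.031 -5.705] turn [ 0.253 -0.133 -0.247] F [ 0.098 -0.409  0.01 ] w 0.08552987316188901
t 5.1167 q [-31.51   58.765  40.432 -27.545 112.827  47.373] shift [ 0.157 -0.058  0.295] turn [ 0.253 -0.133 -0.247] F [ 0.098 -0.409  0.01 ] w 0.08552987316188901
```

View pics/w2.png

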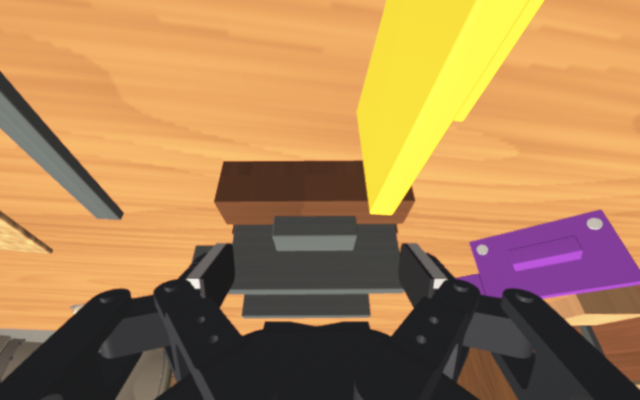

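The rib is centred between the fingers at (315,235), with the pads level with it at (234,245) and (398,245). I advance the last few millimetres and close.

Emit:
jog_arm(plan="0 0 0 0.15 -0.05 0.3 0;0 0 0 0 0 0 130;0 0 0 0 0 0 255;0 0 0 0 0 0 255;0 0 0 0 0 0 255;0 0 0 0 0 0 255;0 0 0 0 0 0 255;0 0 0 0 0 0 255", grip_force=90)

```text
time_s: 5.83
position: [0.5488, -0.3378, 0.038]
tool_rot: [[0.737, 0.136, -0.662], [0.098, -0.991, -0.094], [-0.669, 0.005, -0.743]]
ft_force: [-0.2, -1.3, -0.4]
grip_width: 0.0009
gripper_force: 0.0
```

```bash
python3 b.py
```

```text
t 5.8333 q [-31.491  58.986  40.893 -27.46  112.364  47.638] shift [-0.12   0.067 -6.161] turn [ 0.201 -0.001 -0.175] F [-0.184 -1.264 -0.381] w 0.000949215994246765
t 5.8333 q [-31.491  58.986  40.893 -27.46  112.364  47.638] shift [-0.121  0.046 -0.161] turn [ 0.201 -0.001 -0.175] F [-0.184 -1.264 -0.381] w 0.000949215994246765
```

```bash
python3 - <<'E'
from a import *
im=imaging.get_image('wrist');save(im,'w3.png');P=cloud(im)
s=env.observe(); O=np.array([.5364,-.34,.012]); B=np.c_[X,Y,Z]
print("tcp in plate",(s["position"]-O)@B*1000)
Q=(P-O)@B*1000
for u in range(280,361,20): print(u,[np.round(Q[v,u]).tolist() for v in range(200,330,10)])
E
```

```text
tcp in plate [12.62253889  0.44153158 25.98198897]
280 [[35.0, 22.0, 15.0], [33.0, 21.0, 20.0], [22.0, 23.0, 20.0], [28.0, 21.0, 31.0], [28.0, 21.0, 37.0], [19.0, 22.0, 39.0], [5.0, 23.0, 40.0], [67.0, 15.0, 68.0], [71.0, 14.0, 73.0], [85.0, 12.0, 80.0], [89.0, 11.0, 84.0], [91.0, 11.0, 87.0], [94.0, 10.0, 90.0]]
300 [[35.0, 10.0, 15.0], [33.0, 10.0, 20.0], [22.0, 10.0, 20.0], [27.0, 10.0, 30.0], [27.0, 10.0, 37.0], [45.0, 8.0, 50.0], [52.0, 8.0, 58.0], [67.0, 7.0, 68.0], [72.0, 6.0, 73.0], [85.0, 6.0, 80.0], [88.0, 5.0, 84.0], [88.0, 5.0, 87.0], [79.0, 6.0, 88.0]]
320 [[35.0, -2.0, 14.0], [32.0, -2.0, 20.0], [21.0, -2.0, 20.0], [27.0, -2.0, 30.0], [44.0, -2.0, 45.0], [52.0, -1.0, 53.0], [59.0, -1.0, 61.0], [58.0, -1.0, 65.0], [53.0, -1.0, 68.0], [51.0, -1.0, 71.0], [46.0, -1.0, 74.0], [-75.0, -3.0, 55.0], [-74.0, -3.0, 63.0]]
340 [[36.0, -14.0, 15.0], [33.0, -14.0, 20.0], [22.0, -15.0, 21.0], [27.0, -14.0, 30.0], [27.0, -13.0, 37.0], [44.0, -11.0, 50.0], [51.0, -11.0, 58.0], [68.0, -9.0, 68.0], [72.0, -8.0, 73.0], [85.0, -7.0, 80.0], [88.0, -7.0, 84.0], [92.0, -6.0, 88.0], [94.0, -6.0, 91.0]]
360 [[35.0, -26.0, 15.0], [34.0, -25.0, 21.0], [20.0, -27.0, 20.0], [7.0, -29.0, 20.0], [5.0, -29.0, 26.0], [4.0, -28.0, 33.0], [4.0, -28.0, 40.0], [5.0, -27.0, 47.0], [62.0, -17.0, 70.0], [85.0, -13.0, 80.0], [89.0, -12.0, 84.0], [91.0, -12.0, 88.0], [94.0, -11.0, 91.0]]
```

View pics/w3.png

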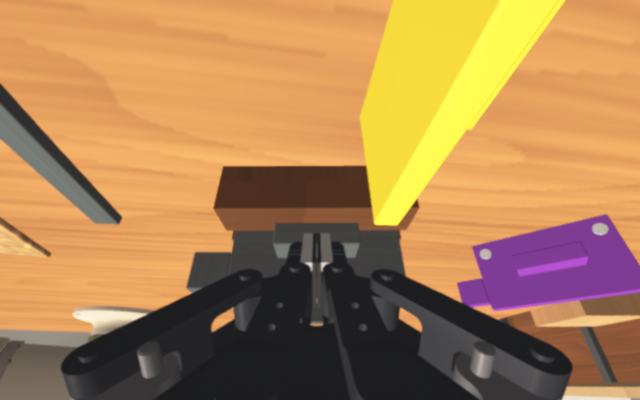

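```bash
python3 - <<'E'
from h import *
np.set_printoptions(precision=1,suppress=True)
print(env.tcp_to_grasp)
s=env.observe();T=np.array(s["tool_rot"])
im=imaging.get_image("wrist");C=np.array(im["world_from_camera"]);print("cam in tool",(C[:3,3]-s["position"])@T*1000, T.T@C[:3,:3])
uv=cv2.projectPoints(np.array([[0,0,0.]]),*[f(np.linalg.inv(C)) for f in(lambda M:cv2.Rodrigues(M[:3,:3])[0],lambda M:M[:3,3]+M[:3,:3]@s["position"])],K(im),np.array(im["distortion"]))[0];print("TCP px",uv)
q=(cloud(im)-s["position"])@T*1000
for v in range(225,330,6):print(v,q[v,310],q[v,313],q[v,323])
P=(np.load("w1.npy")-[.51,-.32,.21])@np.array([[.9951,.0985,0],[.0985,-.9951,0],[0,0,-1]])*1000
for c in(215,228,405,420):
  print(c,[P[v,c].round().tolist() for v in range(240,300,8)])
E
```

```text
-0.0187
cam in tool [  66.5    0.2 -164.1] [[ 0.  -1.  -0.3]
 [ 1.   0.   0. ]
 [-0.  -0.3  1. ]]
TCP px [[[315.9 234.4]]]
225 [ 10.1  -3.5 -10.2] [ 10.2  -1.7 -10.7] [ 10.2   4.2 -10.5]
231 [  7.8  -3.4 -14. ] [  7.9  -1.6 -14.3] [  7.8   4.2 -14.2]
237 [ 11.7  -3.  -32.5] [ 11.   -1.4 -30.8] [ 11.    3.7 -30.7]
243 [ 11.   -2.8 -38.3] [ 11.2  -1.4 -38.9] [ 11.    3.6 -38.4]
249 [ 10.8  -2.7 -44.8] [ 11.1  -1.3 -45.5] [ 11.4   3.4 -46.1]
255 [ 11.3  -2.5 -52.1] [ 11.   -1.2 -51.5] [ 10.8   3.3 -51.2]
261 [ 10.4  -2.5 -56. ] [ 11.2  -1.1 -57.6] [ 11.3   3.1 -57.7]
267 [ 12.2  -2.3 -64.6] [  9.   -1.1 -58.8] [ 11.6   3.  -63.5]
273 [ 12.1  -2.2 -69.2] [  6.3  -1.1 -59.1] [ 12.    2.8 -69. ]
279 [ 10.7  -2.1 -71.1] [  3.4  -1.2 -59. ] [ 11.    2.8 -71.6]
285 [  8.4  -2.1 -71.6] [ -0.3  -1.2 -57.7] [  8.    2.8 -70.9]
291 [  4.2  -2.2 -69.2] [ -2.1  -1.2 -59.5] [  4.1   2.9 -69. ]
297 [  1.2  -2.2 -68.8] [ -5.4  -1.2 -59. ] [  1.6   2.9 -69.3]
303 [ -1.2  -2.2 -69.2] [ -8.1  -1.2 -59.5] [ -0.7   2.9 -69.9]
309 [ -4.6  -2.3 -68.4] [-84.   -2.5  38.5] [ -4.1   2.9 -69.1]
315 [ -7.1  -2.3 
[... 186 characters left out ...]
, -148.0, 210.0], [11.0, -47.0, -45.0], [11.0, -45.0, -53.0], [11.0, -42.0, -59.0], [7.0, -43.0, -60.0], [4.0, -43.0, -61.0], [0.0, -43.0, -61.0], [-3.0, -43.0, -61.0]]
228 [[-94.0, -129.0, 209.0], [10.0, -42.0, -42.0], [6.0, -43.0, -42.0], [2.0, -43.0, -43.0], [-1.0, -42.0, -45.0], [-5.0, -42.0, -45.0], [-9.0, -43.0, -46.0], [-187.0, -137.0, 209.0]]
405 [[-94.0, 130.0, 211.0], [10.0, 43.0, -43.0], [7.0, 43.0, -43.0], [3.0, 43.0, -44.0], [-0.0, 42.0, -46.0], [-5.0, 43.0, -46.0], [-8.0, 43.0, -47.0], [-188.0, 139.0, 211.0]]
420 [[-94.0, 152.0, 210.0], [11.0, 49.0, -45.0], [12.0, 46.0, -54.0], [11.0, 43.0, -60.0], [9.0, 43.0, -62.0], [6.0, 42.0, -64.0], [2.0, 43.0, -64.0], [-1.0, 43.0, -65.0]]
```

```bash
python3 - <<'E'
import numpy as np
for c in("scene","side"):
    P=np.load(c+"_P.npy"); m=(abs(P[...,0]-.55)<.07)&(abs(P[...,1])<.07)&(P[...,2]>.1)&(P[...,2]<.3); p=P[m]; p=p[p[:,2].argsort()]; print(c,m.sum(),p[:12].round(3).tolist())
E
```

```text
scene 154 [[0.507, -0.002, 0.246], [0.593, -0.009, 0.247], [0.506, 0.008, 0.247], [0.506, -0.006, 0.248], [0.596, -0.007, 0.248], [0.508, 0.002, 0.248], [0.505, -0.001, 0.248], [0.598, -0.005, 0.248], [0.506, -0.011, 0.251], [0.506, 0.003, 0.251], [0.502, -0.011, 0.252], [0.504, -0.008, 0.252]]
side 251 [[0.595, -0.002, 0.245], [0.507, 0.009, 0.247], [0.502, 0.004, 0.247], [0.598, 0.012, 0.249], [0.595, 0.013, 0.25], [0.604, 0.007, 0.251], [0.505, 0.01, 0.252], [0.504, 0.015, 0.252], [0.507, 0.011, 0.252], [0.508, 0.008, 0.253], [0.598, 0.014, 0.253], [0.497, 0.008, 0.254]]
```

The fingers shut without the rib. The cameras show that the real fingertips end about 24 mm short of the reported TCP. I open, advance 21 mm and check from near.

Emit:
jog_arm(plan="0 0 0 0 0 0 0;0 0 0 0 0 0 0;0 0 0 0 0 0 0;0 0 0 0 0 0 0;0 0 0 0 0 0 0;0 0 0 -0.1 0 0.5 0;0 0 0 0 0 0.6 0;0 0 0 0 0 0.5 0;0 0 0 0 0 0.5 0;0 0 0 0 0 0 0")

```text
time_s: 6.77
position: [0.5331, -0.3399, 0.0221]
tool_rot: [[0.736, 0.135, -0.664], [0.098, -0.991, -0.093], [-0.67, 0.003, -0.742]]
ft_force: [-0.7, 0.1, 0.1]
grip_width: 0.0853
gripper_force: 0.0
```

```bash
sed -i 's/.0128\*X+.028/-.0023*X+.0112/' a.py; python3 b.py; python3 - <<'E'
from a import *
im=imaging.get_image('wrist');save(im,'w4.png');P=cloud(im);s=env.observe()
O=np.array([.5364,-.34,.012]); B=np.c_[X,Y,Z]; Q=(P-O)@B*1000
print("tcp",(s["position"]-O)@B*1000)
for u in(225,230,234,398,402,407): print(u,[Q[v,u].round().tolist() for v in range(220,300,8)])
E
```

```text
t 6.7667 q [-32.234  58.475  45.002 -27.233 108.956  48.685] shift [-0.012  0.067 -6.143] turn [ 0.12   0.092 -0.147] F [-0.7    0.072  0.077] w 0.08530157377351623
t 6.7667 q [-32.234  58.475  45.002 -27.233 108.956  48.685] shift [-0.002  0.054 -0.143] turn [ 0.12   0.092 -0.147] F [-0.7    0.072  0.077] w 0.08530157377351623
tcp [-2.77649374  0.44754582 10.62551958]
225 [[35.0, 46.0, 20.0], [25.0, 49.0, 20.0], [14.0, 52.0, 19.0], [31.0, 45.0, 32.0], [35.0, 43.0, 38.0], [32.0, 43.0, 40.0], [31.0, 43.0, 44.0], [30.0, 43.0, 47.0], [26.0, 43.0, 50.0], [25.0, 43.0, 53.0]]
230 [[35.0, 44.0, 20.0], [25.0, 46.0, 20.0], [17.0, 48.0, 21.0], [30.0, 43.0, 32.0], [28.0, 43.0, 35.0], [25.0, 43.0, 38.0], [23.0, 43.0, 41.0], [22.0, 43.0, 45.0], [20.0, 43.0, 48.0], [4.0, 47.0, 48.0]]
234 [[34.0, 42.0, 20.0], [25.0, 44.0, 20.0], [16.0, 46.0, 20.0], [5.0, 49.0, 20.0], [5.0, 48.0, 25.0], [5.0, 48.0, 30.0], [17.0, 43.0, 39.0], [14.0, 43.0, 42.0], [7.0, 45.0, 44.0], [5.0, 45.0, 48.0]]
398 [[85.0, -24.0, 48.0], [83.0, -24.0, 50.0], [82.0, -24.0, 52.0], [76.0, -25.0, 52.0], [4.0, -48.0, 25.0], [6.0, -46.0, 31.0], [17.0, -42.0, 39.0], [15.0, -42.0, 43.0], [5.0, -44.0, 44.0], [6.0, -43.0, 49.0]]
402 [[87.0, -24.0, 49.0], [86.0, -24.0, 51.0], [82.0, -25.0, 52.0], [77.0, -26.0, 53.0], [29.0, -42.0, 35.0], [26.0, -42.0, 38.0], [24.0, -42.0, 42.0], [21.0, -42.0, 45.0], [19.0, -42.0, 48.0], [6.0, -46.0, 49.0]]
407 [[90.0, -24.0, 51.0], [87.0, -25.0, 52.0], [82.0, -27.0, 52.0], [77.0, -28.0, 52.0], [34.0, -42.0, 37.0], [32.0, -42.0, 41.0], [31.0, -42.0, 44.0], [29.0, -42.0, 47.0], [27.0, -42.0, 51.0], [25.0, -42.0, 54.0]]
```

View pics/w4.png

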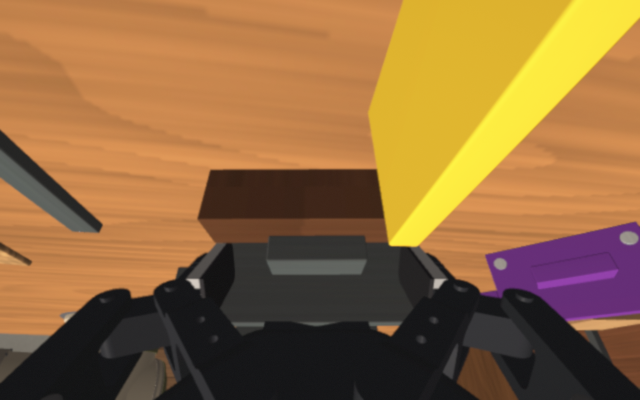

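The pads are beside the rib. The tip line runs (30,32) to (14,43) mm in the plate frame, and the rib shows at (316,255). Closing.

Emit:
jog_arm(plan="0 0 0 0 0.05 0 130;0 0 0 0 0 0 255;0 0 0 0 0 0 255;0 0 0 0 0 0 255;0 0 0 0 0 0 255;0 0 0 0 0 0 255;0 0 0 0 0 0 255", grip_force=110)

```text
time_s: 7.4
position: [0.535, -0.3405, 0.0239]
tool_rot: [[0.738, 0.136, -0.661], [0.097, -0.991, -0.096], [-0.668, 0.006, -0.744]]
ft_force: [4.6, 0.5, 5.5]
grip_width: 0.0467
gripper_force: 113.9
```

Emit:
jog_arm(plan="0 0 0 -0.35 0 -0.37 255;0 0 0 -0.67 0 -0.74 255;0 0 0 -0.67 0 -0.74 255;0 0 0 -0.67 0 -0.74 255;0 0 0 -1.33 0 -1.5 255;0 0 0 -1.33 0 -1.5 255;0 0 0 -1.33 0 -1.5 255;0 0 0 -1.33 0 -1.5 255;0 0 0 -1.33 0 -1.5 255;0 0 0 0 0 0 255")

```text
time_s: 8.23
position: [0.5354, -0.3402, 0.1633]
tool_rot: [[0.741, 0.135, -0.658], [0.094, -0.991, -0.097], [-0.665, 0.01, -0.747]]
ft_force: [-0.7, -0.4, -4.3]
grip_width: 0.047
gripper_force: 114.2
```

```bash
python3 - <<'E'
from h import *
im=imaging.get_image('wrist');save(im,'w5.png')
s=env.observe();T=np.array(s["tool_rot"]);q=(cloud(im)-s["position"])@T*1000
print(s["time_s"],s["position"],s["ft_force"],s["grip_width"],s["gripper_force"],s["q"])
for u in(290,300,316,330): print(u,[q[v,u].round().tolist() for v in range(215,310,7)])
E
```

```text
8.2833 [ 0.5351496  -0.33998023  0.16058544] [ 0.52814875 -0.52299246 -6.91260274] 0.04688122950326729 114.16757941246033 [-32.15478603  51.78595616  36.72700625 -30.55377654 121.74786462
  40.96871233]
290 [[10.0, -16.0, 1.0], [7.0, -16.0, -2.0], [4.0, -16.0, -7.0], [10.0, -13.0, -33.0], [nan, nan, nan], [4.0, -13.0, -38.0], [2.0, -13.0, -42.0], [-4.0, -13.0, -37.0], [-13.0, -14.0, -29.0], [-17.0, -14.0, -29.0], [-19.0, -14.0, -32.0], [-22.0, -14.0, -35.0], [-23.0, -13.0, -39.0], [-26.0, -13.0, -41.0]]
300 [[10.0, -10.0, 2.0], [7.0, -10.0, -3.0], [4.0, -9.0, -8.0], [9.0, -8.0, -32.0], [7.0, -8.0, -35.0], [5.0, -8.0, -38.0], [2.0, -8.0, -41.0], [-5.0, -8.0, -35.0], [-13.0, -9.0, -29.0], [-17.0, -9.0, -29.0], [-20.0, -9.0, -31.0], [-22.0, -8.0, -35.0], [-24.0, -8.0, -38.0], [-26.0, -8.0, -42.0]]
316 [[10.0, 0.0, 1.0], [7.0, 0.0, -3.0], [4.0, 0.0, -6.0], [9.0, 0.0, -32.0], [7.0, 0.0, -35.0], [4.0, 0.0, -38.0], [2.0, 0.0, -41.0], [-5.0, 0.0, -36.0], [-13.0, 0.0, -28.0], [-17.0, 0.0, -28.0], [-20.0, 0.0, -31.0], [-23.0, 0.0, -34.0], [-25.0, 0.0, -37.0], [-28.0, 0.0, -39.0]]
330 [[10.0, 9.0, 1.0], [7.0, 9.0, -4.0], [4.0, 9.0, -6.0], [10.0, 8.0, -32.0], [7.0, 8.0, -36.0], [4.0, 7.0, -38.0], [2.0, 7.0, -41.0], [-5.0, 8.0, -35.0], [-13.0, 8.0, -29.0], [-17.0, 8.0, -29.0], [-19.0, 8.0, -32.0], [-22.0, 8.0, -35.0], [-24.0, 8.0, -38.0], [-27.0, 8.0, -41.0]]
```

View pics/w5.png

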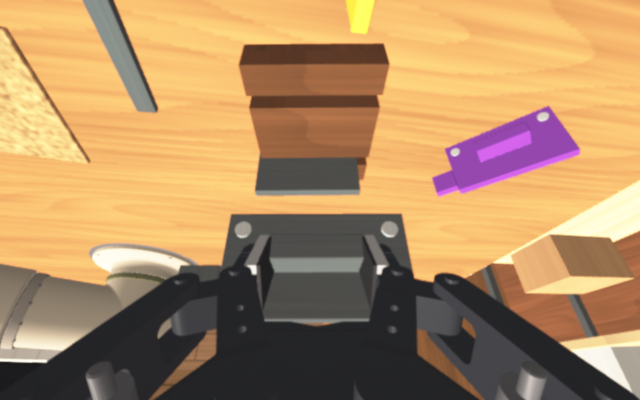

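The plate is held by its rib at (316,265), and the blank stays in its slot at (307,175). Next I carry it over the pad while turning it rib up.

Emit:
jog_arm(plan="0 3 0 0 -2 0 255;0 6 0 0 -3.5 0 255;0 6 0 0 -3.5 0 255;0 6 0 0 -3.5 0 255;0 6 0 0 -3.5 0 255;0 6 0 0 -3.5 0 255;0 6 0 0 -3.5 0 255;0 6 0 0 -3.5 0 255;0 6 0 0 -3.5 0 255;0 6 0 0 -3 0 255")

```text
time_s: 9.12
position: [0.4877, -0.0106, 0.1559]
tool_rot: [[0.957, 0.135, 0.258], [0.131, -0.991, 0.032], [0.26, 0.003, -0.965]]
ft_force: [1.0, 0.7, -6.3]
grip_width: 0.0468
gripper_force: 114.9
```

Emit:
jog_arm(plan="0 6 0 0 -1 0 255;0 6 0 0 0 0 255;0 6 0 0 0 0 255;0 6 0 0 0 0 255;0 6 0 0 0 0 255;0 3 0 0 0 0 255;0 0 0 0 0 0 255;0 0 0 0 0 0 255")

```text
time_s: 9.78
position: [0.4885, 0.002, 0.1551]
tool_rot: [[0.734, 0.149, 0.662], [0.104, -0.989, 0.107], [0.671, -0.01, -0.741]]
ft_force: [0.0, 0.7, -6.8]
grip_width: 0.0468
gripper_force: 115.4
```

```bash
cat > c.py <<'E'
from h import *
import sys
cx,cy,yaw,tilt,h=map(float,sys.argv[1:6])   # target tcp, tool yaw, outward tilt
a,t=np.radians([yaw,tilt]); X=np.array([np.cos(a),np.sin(a),0]);Y=np.array([-np.sin(a),np.cos(a),0]);Z=np.array([0,0,1.])
tz=np.sin(t)*X-np.cos(t)*Z; Rt=np.c_[np.cross(-Y,tz),-Y,tz]
go([cx,cy,h],Rt)
E
python3 c.py .507 .0 7.8 48 .0093
python3 - <<'E'
from h import *
for c in("wrist","side"):
    im=imaging.get_image(c); np.save(c+"6.npy",cloud(im)); save(im,c+"6.png")
s=env.observe();print(s["position"],s["tool_rot"])
P=np.load("side_P.npy");m=(abs(P[...,2]-.006)<.004)
r=models.outline_of("side","pad")[0]; rr=cv2.minAreaRect((P[r["region"]&np.isfinite(P[...,0])][:,:2]*1000).astype(np.float32));print("pad",rr,r["confidence"])
P=np.load("wrist_P.npy")
E
```

```text
t 9.7833 q [-27.907   7.821 121.053  59.202  28.13    5.613] shift [-8.446  0.622 12.018] turn [-0.958  5.859  0.142] F [ 0.001  0.736 -6.76 ] w 0.04681246807757269
[0.48965095 0.00180031 0.15619841] [[ 0.73224911  0.15003019  0.66430579]
 [ 0.10553102 -0.98864729  0.10695668]
 [ 0.67281086 -0.00821407 -0.73976894]]
pad ((481.906494140625, 9.445106506347656), (184.5605010986328, 177.03237915039062), 84.6863021850586) 0.65
```

View pics/side6.png

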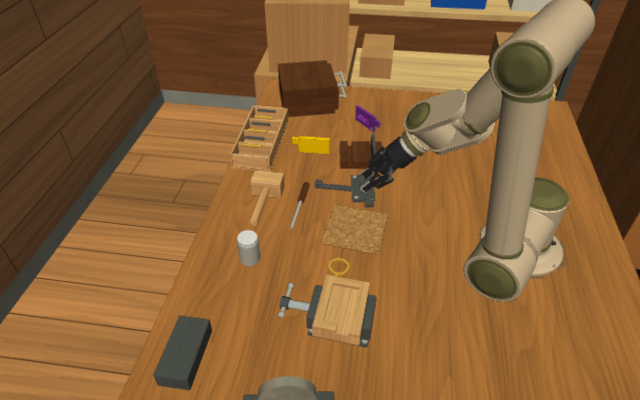

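Emit:
jog_arm(plan="0 0 0 -1.7 0.2 3.2 255;0 0 0 -1.7 0.2 3.2 255;0 0 0 -1.7 0.2 3.2 255;-0.5 2.9 0.1 0 0 0 255;-0.5 3 0 0 0 0 255;0 0 0 0 0 0 255;0 0 0 0 0 0 255")

```text
time_s: 10.52
position: [0.5098, 0.0052, 0.0929]
tool_rot: [[0.667, 0.15, 0.729], [0.093, -0.989, 0.118], [0.739, -0.011, -0.674]]
ft_force: [-0.1, -0.4, -7.7]
grip_width: 0.0468
gripper_force: 116.8
```

```bash
python3 c.py .518 .001 7.8 48 .0093;python3 - <<'E'
from h import *
im=imaging.get_image('wrist');save(im,'w7.png')
s=env.observe();T=np.array(s["tool_rot"]);P=cloud(im);np.save("w7.npy",P)
print(T)
for u in(240,316,390): print(u,[(P[v,u]*1000).round().tolist() for v in range(150,310,10)])
r=models.outline_of("wrist","pad");print([(x["confidence"],x["bbox"]) for x in r])
E
```

```text
t 10.5167 q [-27.632  20.464 127.847 108.608  27.887 -46.78 ] shift [-5.67   0.633  6.175] turn [-1.053  0.361  0.087] F [-0.066 -0.351 -7.668] w 0.046839257414094566
[[ 0.66635148  0.15048681  0.73029407]
 [ 0.09374296 -0.98855854  0.11817055]
 [ 0.73972154 -0.0102832  -0.67283452]]
240 [[653.0, 123.0, 1.0], [638.0, 119.0, -1.0], [623.0, 114.0, -0.0], [610.0, 110.0, -2.0], [595.0, 105.0, -0.0], [583.0, 101.0, -0.0], [570.0, 98.0, -1.0], [510.0, 54.0, 99.0], [502.0, 51.0, 102.0], [496.0, 50.0, 99.0], [490.0, 47.0, 100.0], [474.0, 35.0, 131.0], [464.0, 27.0, 150.0], [460.0, 25.0, 152.0], [454.0, 20.0, 164.0], [450.0, 17.0, 170.0]]
316 [[667.0, 30.0, -1.0], [651.0, 28.0, -0.0], [636.0, 26.0, -1.0], [621.0, 23.0, -1.0], [608.0, 21.0, -0.0], [595.0, 19.0, -1.0], [582.0, 17.0, -1.0], [517.0, 6.0, 99.0], [510.0, 5.0, 98.0], [493.0, 2.0, 121.0], [488.0, 1.0, 121.0], [483.0, 1.0, 120.0], [483.0, 1.0, 104.0], [480.0, 0.0, 98.0], [474.0, -0.0, 99.0], [469.0, -1.0, 99.0]]
390 [[665.0, -57.0, 15.0], [663.0, -60.0, -0.0], [648.0, -60.0, -0.0], [633.0, -60.0, -1.0], [620.0, -60.0, -1.0], [605.0, -60.0, 1.0], [593.0, -60.0, 0.0], [524.0, -40.0, 98.0], [516.0, -40.0, 100.0], [510.0, -40.0, 99.0], [492.0, -35.0, 124.0], [484.0, -34.0, 130.0], [474.0, -30.0, 147.0], [468.0, -29.0, 151.0], [461.0, -27.0, 164.0], [457.0, -26.0, 168.0]]
[(0.74, [295.5, 267.9, 230.7, 110.1]), (0.67, [291.9, 297.1, 239.5, 176.2])]
```

View pics/w7.png

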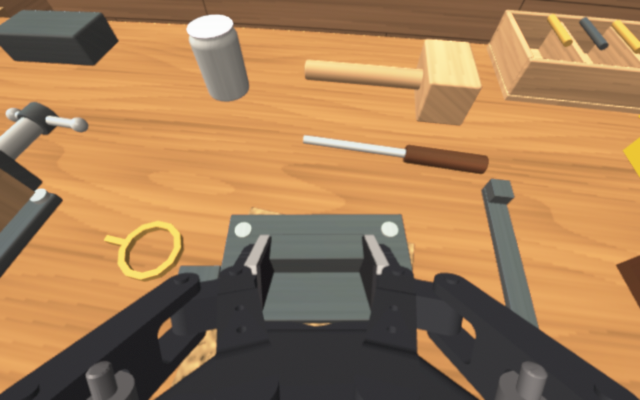

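The plate is held level, with its face at z about 99 mm along (240–390, 220). The pad is beneath it and the bystanders are clear. Descending.

Emit:
jog_arm(plan="-0.5 0.2 0 -0.9 0.15 1 255;-0.5 0.2 0 -0.9 0.15 1 255;0 0 0 -0.9 0.15 1 255;0 0 0 -0.9 0.15 1 255;0 0 0 -0.8 0 0.9 255;0 0 0 -0.75 0 0.8 255;0 0 0 0 0 0 255;0 0 0 0 0 0 255;0 0 0 0 0 0 255")

```text
time_s: 11.37
position: [0.5191, 0.0004, 0.0178]
tool_rot: [[0.659, 0.138, 0.739], [0.093, -0.99, 0.101], [0.746, 0.002, -0.666]]
ft_force: [-0.1, -0.7, -6.3]
grip_width: 0.047
gripper_force: 116.7
```

```bash
python3 c.py .518 .001 7.8 48 .010;python3 - <<'E'
from h import *
im=imaging.get_image('wrist');P=cloud(im)*1000
s=env.observe();print(s["position"],s["tool_rot"][:,1])
for u in(232,240,270,316,360,390,400): print(u,[P[v,u].round(1).tolist() for v in range(220,240,6)])
E
```

```text
t 11.3667 q [-27.044  35.293 131.301 135.972  37.856 -77.685] shift [-0.646 -0.073  0.44 ] turn [-0.013 -0.26   0.168] F [-0.067 -0.742 -6.299] w 0.046970277652467134
[5.19073114e-01 3.75804779e-04 1.79124982e-02] [ 0.13770537 -0.99047018  0.00245872]
232 [[519.1, 54.1, 23.2], [515.0, 52.9, 23.0], [511.0, 51.7, 23.0], [507.1, 50.5, 22.9]]
240 [[519.5, 48.9, 23.8], [515.0, 47.4, 24.4], [510.8, 46.0, 24.9], [507.7, 45.6, 23.0]]
270 [[522.4, 30.2, 23.3], [518.1, 29.2, 23.4], [513.4, 27.9, 24.9], [500.0, 21.8, 46.0]]
316 [[525.7, 1.4, 24.5], [522.0, 0.8, 23.7], [518.2, 0.3, 22.9], [503.6, -1.7, 45.3]]
360 [[530.1, -26.1, 23.7], [525.4, -26.2, 24.4], [521.6, -26.5, 23.6], [506.6, -24.3, 45.7]]
390 [[532.8, -44.9, 23.6], [527.6, -44.6, 25.0], [523.1, -44.4, 25.7], [520.1, -44.8, 23.6]]
400 [[534.2, -51.4, 22.7], [529.4, -51.1, 23.4], [525.4, -51.1, 23.0], [521.0, -50.9, 23.4]]
```

Emit:
jog_arm(plan="0 0 0 -0.22 0 0.2 255;0 0 0 -0.15 0 0.13 255;0 0 0 -0.08 0 0.07 255;0 0 0 -0.05 0 0.04 255;0 0 0 0 0 0 255;0 0 0 0 0 0 255")

```text
time_s: 11.92
position: [0.5185, 0.0003, 0.0102]
tool_rot: [[0.66, 0.137, 0.738], [0.093, -0.991, 0.101], [0.745, 0.002, -0.667]]
ft_force: [0.6, -0.5, -7.1]
grip_width: 0.0466
gripper_force: 116.9
```

```bash
python3 c.py .519 .0004 7.8 48 .0103
```

```text
t 11.9167 q [-27.069  36.748 131.638 137.501  39.09  -79.634] shift [ 0.035 -0.001  0.03 ] turn [ 0.01  -0.189  0.14 ] F [ 0.629 -0.52  -7.1  ] w 0.04663150211861433
```

Still no contact, so I step down gently.

Emit:
jog_arm(plan="0 0 0 -0.05 0 0.045 255;0 0 0 -0.05 0 0.045 255;0 0 0 0 0 0 255")

```text
time_s: 12.17
position: [0.5188, 0.0004, 0.0098]
tool_rot: [[0.658, 0.137, 0.74], [0.093, -0.991, 0.101], [0.747, 0.002, -0.665]]
ft_force: [-4.5, -1.7, 4.1]
grip_width: 0.0467
gripper_force: 118.0
```

Contact. Releasing and backing off along the fingers.

Emit:
jog_arm(plan="0 0 0 0 0 0 150;0 0 0 0 0 0 60;0 0 0 0 0 0 0;0 0 0 0 0 0 0;0 0 0 0 0 0 0;0 0 0 0 0 -1 0;0 0 0 0 0 -2 0;0 0 0 0 0 -3 0;0 0 0 2 0 -3 0;0 0 0 3 0 -2 0")

```text
time_s: 13.0
position: [0.4687, -0.0035, 0.0949]
tool_rot: [[0.66, 0.142, 0.737], [0.088, -0.99, 0.112], [0.746, -0.009, -0.666]]
ft_force: [0.7, 0.9, -0.5]
grip_width: 0.0851
gripper_force: 0.0
```

Emit:
jog_arm(plan="0 -6 0 2 0 -2 0;0 -7 0 1 0 0 0;0 -7 0 0 0 0 0;0 -7 0 0 0 0 0;0 -7 0 0 0 0 0;0 -7 0 0 0 0 0;0 -7 0 0 0 0 0;0 0 0 0 0 0 0;0 0 0 0 0 0 0")

```text
time_s: 13.75
position: [0.4731, 0.0234, 0.0996]
tool_rot: [[0.846, 0.216, 0.488], [0.141, -0.972, 0.185], [0.515, -0.088, -0.853]]
ft_force: [0.5, -0.3, -0.5]
grip_width: 0.0855
gripper_force: 0.0
```

```bash
cat > p.py <<'E'
from h import *
im=imaging.get_image('wrist');P=cloud(im)*1000;save(im,"w8.png");np.save("w8.npy",P)
s=env.observe();print(s["time_s"],s["position"],s["tool_rot"],s["q"])
m=(abs(P[...,0]-490)<110)&(abs(P[...,1])<130)
for n,lo,hi in(("face",12.5,20),("ribtop",34,42),):
    k=(m&(P[...,2]>lo)&(P[...,2]<hi)).astype(np.uint8); nl,L,st,c=cv2.connectedComponentsWithStats(k)
    for i in range(1,nl):
        if st[i,4]>150:
            p=P[L==i]; r=cv2.minAreaRect(p[:,:2].astype(np.float32)); print(n,st[i,4],r,p[:,2].mean(),c[i])
E
python3 p.py
```

```text
13.8 [0.47261047 0.02351963 0.09919166] [[ 0.84639913  0.21500334  0.48721872]
 [ 0.14003923 -0.97253951  0.18589219]
 [ 0.5138069  -0.08910925 -0.8532655 ]] [-25.1496707   13.99512105 118.88220026  44.72522327  32.2328164
  18.38578256]
face 6983 ((496.11236572265625, 9.278202056884766), (64.38752746582031, 133.6958465576172), 7.910994529724121) 15.734214654026633 [348.45882858 230.24631247]
ribtop 965 ((497.9234619140625, -3.0822620391845703), (14.389181137084961, 50.01280212402344), 7.988122940063477) 37.602291298555414 [359.09119171 224.46943005]
```

View pics/w8.png

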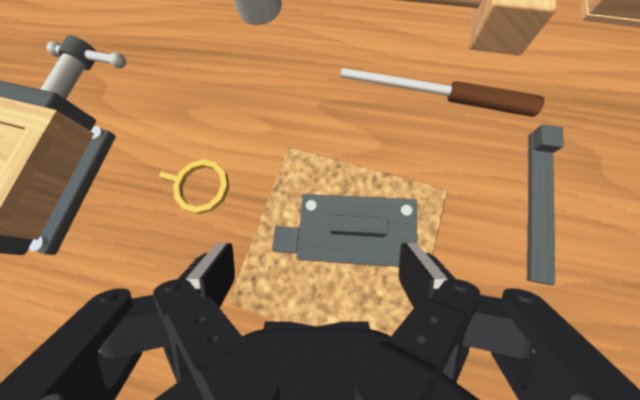

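```bash
python3 c.py .46 .30 7.9 0 .25
```

```text
t 13.8 q [-25.15   13.995 118.882  44.725  32.233  18.386] shift [ 10.553 -28.504  -8.343] turn [ -6.219 -30.814   3.066] F [ 0.479 -0.302 -0.286] w 0.08540679144330263
```

Emit:
jog_arm(plan="0 0 0 2 0 -3 0;0 0 0 2 0 -3 0;-1.2 -6.2 0.6 1 -3.5 -2 0;-1.2 -6.2 0.6 1 -3.5 -1 0;-1.2 -6.2 0.6 1 -3.5 0 0;-1.2 -6.2 0.6 1 -3.5 0 0;-1.2 -6.2 0.6 1 -3.5 0 0;0 0 0 0 -3.5 0 0;0 0 0 0 -3.5 0 0;0 0 0 0 -3.5 0 0")

```text
time_s: 14.63
position: [0.4604, 0.2665, 0.2127]
tool_rot: [[0.981, 0.17, 0.089], [0.165, -0.984, 0.061], [0.098, -0.045, -0.994]]
ft_force: [0.9, -0.7, 0.3]
grip_width: 0.0853
gripper_force: 0.0
```

Emit:
jog_arm(plan="0 0 0 0 0 0 0;0 0 0 0 0 0 0")

```text
time_s: 14.8
position: [0.4605, 0.2657, 0.2128]
tool_rot: [[0.981, 0.172, 0.09], [0.167, -0.984, 0.06], [0.098, -0.044, -0.994]]
ft_force: [-0.1, -1.4, 0.2]
grip_width: 0.0855
gripper_force: 0.0
```

```bash
python3 c.py .46 .30 7.9 0 .25; cat > k.py <<'E'
from h import *
im=imaging.get_image('wrist');P=cloud(im)*1000;np.save("case.npy",P);save(im,"case.png")
print(env.observe()["tool_rot"])
m=(abs(P[...,0]-500)<150)&(abs(P[...,1]-345)<150)
for n,lo,hi in(("rim",87,93.5),("floor",76,84)):
    k=(m&(P[...,2]>lo)&(P[...,2]<hi)).astype(np.uint8); nl,L,st,c=cv2.connectedComponentsWithStats(k)
    for i in range(1,nl):
        if st[i,4]>200:
            p=P[L==i]; r=cv2.minAreaRect(p[:,:2].astype(np.float32)); print(n,st[i],r,p[:,2].mean(),c[i])
E
python3 k.py
```

```text
t 14.8 q [16.216 16.899 81.647  1.91  75.57  96.04 ] shift [ 0.894 -3.55  -3.494] turn [-2.593 -5.604  1.893] F [-0.108 -1.363  0.18 ] w 0.08554508134398034
[[ 0.98139405  0.16955049  0.09010183]
 [ 0.16472154 -0.98459643  0.05862331]
 [ 0.09865355 -0.04269086 -0.9942057 ]]
rim [ 167   97  162  137 8054] ((483.5684509277344, 353.2604675292969), (156.7818145751953, 112.91178131103516), 86.09283447265625) 89.88796139564997 [249.17544077 163.72373976]
floor [ 214   85   94   41 1883] ((550.944580078125, 348.3791198730469), (100.21887969970703, 21.298070907592773), 85.88392639160156) 79.63575388082963 [260.27615507 104.48008497]
floor [ 174  123  130   86 6899] ((483.9561767578125, 363.95086669921875), (134.26747131347656, 68.65418243408203), 85.98843383789062) 79.96096516417994 [242.19510074 165.47209741]
floor [ 193  207   87   35 1295] ((415.0898132324219, 357.4801330566406), (99.9595947265625, 19.149089813232422), 86.3438720703125) 79.91020797509614 [235.93513514 224.56602317]
```

Emit:
jog_arm(plan="-2.6 -5.6 1.9 0 0 0 0;0 0 0 0 3.8 0 0;0 0 0 0 3.9 0 0;0 0 0 0 3.9 0 0;0 0 0 0 3.9 1 0;0 0 0 0 3.9 2 0;0 0 0 0 3.9 2 0;0 0 0 0 3.9 2 0;0 0 0 0 0 0 0;0 0 0 0 0 0 0")

```text
time_s: 15.68
position: [0.4963, -0.0025, 0.1465]
tool_rot: [[0.992, 0.127, 0.001], [0.127, -0.992, -0.0], [0.001, 0.0, -1.0]]
ft_force: [-0.8, 1.0, 0.7]
grip_width: 0.0854
gripper_force: 0.0
```

```bash
python3 c.py .4979 -.0029 7.9 0 .05; python3 - <<'E'
import numpy as np
P=np.load("case.npy");a=np.radians(-4);B=np.array([[np.cos(a),-np.sin(a)],[np.sin(a),np.cos(a)]])
q=(P[...,:2]-[483.4,353.4])@B; f=abs(P[...,2]-80)<3
m=f&(abs(q[...,1]-68)<9)&(abs(q[...,0])<50); print("notch x",np.percentile(q[m][:,0],[1,50,99]))
m=f&(abs(q[...,1])<50)&(abs(q[...,0])<45); print("pocket x",np.percentile(q[m][:,0],[.5,99.5]))
m=f&(abs(q[...,0]-10)<20)&(abs(q[...,1])<70); print("pocket y",np.percentile(q[m][:,1],[.5,99.5]))
m=(abs(P[...,2]-90)<2)&(abs(q[...,0])<70)&(abs(q[...,1])<90); print("rim",np.percentile(q[m],[.3,99.7],axis=0))
E
```

```text
t 15.6833 q [-13.977  19.879  88.786  -0.004  71.302  68.732] shift [0.15  0.062 9.654] turn [ 0.015 -0.029 -0.609] F [-0.773  0.95   0.727] w 0.08539861774037022
notch x [-28.13929677 -14.74186169  -1.31065511]
pocket x [-34.08438219  33.8331657 ]
pocket y [-56.02483253  67.34024628]
rim [[-55.88793316 -78.250613  ]
 [ 56.06728824  77.41411187]]
```

The plate lies flat on the pad, rib up and released. The case's notch is confirmed on its −x side, yaw −4°. Now I regrip from above.

Emit:
jog_arm(plan="0 0 -0.6 0.15 0.06 3 0;0 0 0 0 0 4 0;0 0 0 0 0 3 0;0 0 0 0 0 2 0;0 0 0 0 0 1 0;0 0 0 0 0 0.5 0;0 0 0 0 0 0 0;0 0 0 0 0 0 0")

```text
time_s: 16.35
position: [0.4996, -0.0005, 0.0136]
tool_rot: [[0.99, 0.142, 0.004], [0.142, -0.99, -0.002], [0.004, 0.003, -1.0]]
ft_force: [0.3, -0.4, 0.0]
grip_width: 0.0855
gripper_force: 0.0
```

```bash
python3 c.py .4979 -.0029 7.9 0 -.003;  python3 - <<'E'
from h import *
im=imaging.get_image('wrist');P=cloud(im)*1000;s=env.observe();print(s["position"])
q=(P-s["position"]*1000)@s["tool_rot"]
m=(abs(q[...,0])<40)&(abs(q[...,1])<30)&(P[...,2]>34)&(P[...,2]<41)
r=cv2.minAreaRect(q[m][:,:2].astype(np.float32));print("rib in tool",m.sum(),r,q[m].mean(0))
for u in(228,231,234): print(u,[q[v,u].round().tolist() for v in range(240,272,4)])
E
```

```text
t 16.35 q [-13.622  30.729  97.886  -0.099  51.102  68.268] shift [-0.205  0.204  1.659] turn [ 0.176 -0.235  0.272] F [ 0.273 -0.366  0.034] w 0.08548990376945646
[ 0.49972826 -0.00063907  0.0138276 ]
rib in tool 2303 ((-1.6076102256774902, 2.0553245544433594), (15.036319732666016, 50.397342681884766), 0.006138185504823923) [ -0.98725784   2.04247592 -23.8874769 ]
228 [[-4.0, -57.0, 1.0], [11.0, -43.0, -40.0], [10.0, -42.0, -41.0], [8.0, -43.0, -41.0], [6.0, -43.0, -42.0], [4.0, -43.0, -42.0], [2.0, -43.0, -43.0], [-0.0, -43.0, -43.0]]
231 [[-4.0, -54.0, -0.0], [10.0, -43.0, -36.0], [8.0, -42.0, -37.0], [5.0, -43.0, -37.0], [4.0, -43.0, -38.0], [2.0, -43.0, -38.0], [-1.0, -43.0, -38.0], [-2.0, -42.0, -40.0]]
234 [[-3.0, -52.0, -1.0], [-6.0, -52.0, -2.0], [-8.0, -52.0, -3.0], [-11.0, -52.0, -2.0], [-14.0, -53.0, -2.0], [-17.0, -53.0, -1.0], [-2.0, -43.0, -34.0], [-5.0, -43.0, -34.0]]
```

Emit:
jog_arm(plan="0.2 -0.2 0.2 -0.17 0.2 0.8 0;0 0 0 0 0 0.85 0;0 0 0 0 0 0 0;0 0 0 0 0 0 100;0 0 0 0 0 0 150;0 0 0 0 0 0 255;0 0 0 0 0 0 255;0 0 0 0 0 0 255;0 0 0 0 0 0 255;0 0 0 0 0 0 255", grip_force=100)

```text
time_s: 17.23
position: [0.4981, -0.0029, -0.0029]
tool_rot: [[0.99, 0.138, 0.0], [0.138, -0.99, 0.0], [0.0, -0.0, -1.0]]
ft_force: [-0.8, -0.5, 7.8]
grip_width: 0.0478
gripper_force: 104.1
```

Emit:
jog_arm(plan="0 0 0 0 0 -0.3 255;0 0 0 0 0 -1 255;0 0 0 0 0 -2 255;0 0 0 0 0 -3 255;0 0 0 0 0 -3 255;0 0 0 0 0 -3 255;0 0 0 0 0 -3 255;0 0 0 0 0 -3 255;0 0 0 0 0 0 255;0 0 0 0 0 0 255")

```text
time_s: 18.07
position: [0.4978, -0.0029, 0.1794]
tool_rot: [[0.99, 0.138, 0.0], [0.138, -0.99, 0.0], [0.0, 0.0, -1.0]]
ft_force: [-1.1, 0.2, -6.7]
grip_width: 0.0473
gripper_force: 104.8
```

```bash
cat > m.py <<'E'
from h import *
import sys
im=imaging.get_image('wrist');s=env.observe();T=np.array(s["tool_rot"]);print(s["time_s"],s["position"],s["grip_width"],s["ft_force"])
q=(cloud(im)-s["position"])@T*1000;np.save("q.npy",q)
m=(abs(q[...,0])<60)&(abs(q[...,1])<85)&(q[...,2]>-19)&(q[...,2]<-5)
nl,L,st,c=cv2.connectedComponentsWithStats(m.astype(np.uint8))
i=1+st[1:,4].argmax(); p=q[L==i]; r=cv2.minAreaRect(p[:,:2].astype(np.float32)); A=np.c_[p[:,:2],np.ones(len(p))]; g=np.linalg.lstsq(A,p[:,2],rcond=None)[0]
print("face",st[i],r,"plane",g)
m=(abs(q[...,0])<14)&(abs(q[...,1])<19)&(q[...,2]>-42)&(q[...,2]<-30); r=cv2.minAreaRect(q[m][:,:2].astype(np.float32)); print("rib",m.sum(),r,q[m][:,2].mean(),np.percentile(q[m][:,0],[1,50,99]))
E
python3 m.py
```

```text
18.1167 [ 0.49704111 -0.00274763  0.17790935] 0.04765439637813801 [-1.62353520e-03  4.77204772e-01 -7.34155427e+00]
face [217 189 198   5 636] ((32.633079528808594, 0.07579803466796875), (108.97823333740234, 1.1184823513031006), 89.96830749511719) plane [-1.5069129e+00 -1.9483407e-03  3.4423924e+01]
rib 1341 ((1.1530423164367676, -0.06426239013671875), (15.25698184967041, 38.06565856933594), 0.9881024956703186) -38.61214357712397 [-5.77613571  7.35836004  8.27595473]
```

```bash
sed -i 's/>-19)&(q\[...,2\]<-5)/>-27)\&(q[...,2]<-13.5)/; s/<-30)/<-39)/' m.py; python3 m.py; python3 -c "
import numpy as np;q=np.load('q.npy')
for u in(240,316,392):print(u,[q[v,u].round(1).tolist() for v in range(185,270,7)])"; python3 c.py .4832 .3531 -4 0 .2
```

```text
18.1667 [ 0.49676925 -0.00271431  0.17725423] 0.04765317965045909 [-0.30090468 -0.69735333 -7.65370353]
face [  181   190   236    92 11954] ((8.845991134643555, -11.965545654296875), (135.78846740722656, 52.72665786743164), 85.95926666259766) plane [ 1.52848221e-02 -4.82192832e-03 -1.97646557e+01]
rib 1756 ((0.8747520446777344, -0.000759124755859375), (14.938704490661621, 38.02174758911133), 0.2834956645965576) -41.18849112216982 [-6.17161789  1.22353006  7.68888534]
240 [[-3.1, -94.1, 170.5], [32.2, -41.3, -18.2], [28.5, -41.3, -19.2], [24.8, -41.3, -20.0], [20.9, -41.5, -20.3], [17.4, -41.4, -21.8], [12.3, -42.4, -19.2], [8.2, -42.7, -19.4], [3.5, -43.3, -18.4], [0.4, -42.8, -21.0], [7.0, -36.4, -43.4], [7.9, -34.0, -52.2], [13.9, -29.0, -69.3]]
316 [[-3.5, 0.1, 172.1], [32.6, 0.1, -20.0], [28.5, 0.1, -18.9], [24.5, 0.1, -18.9], [20.6, 0.1, -19.2], [16.5, 0.1, -19.2], [12.6, 0.1, -19.8], [8.3, 0.1, -19.4], [7.5, 0.1, -27.4], [6.9, 0.1, -35.1], [5.7, 0.1, -40.5], [2.3, 0.1, -41.3], [-1.0, 0.2, -42.3]]
392 [[-4.5, 96.2, 177.1], [32.4, 41.4, -18.8], [28.7, 41.4, -19.6], [24.3, 42.1, -18.2], [21.4, 41.4, -21.8], [16.9, 42.1, -20.4], [12.4, 42.7, -19.3], [8.4, 42.9, -19.8], [3.7, 43.5, -18.8], [0.1, 43.3, -20.4], [7.2, 36.6, -43.7], [7.6, 34.5, -51.6], [13.9, 29.3, -69.3]]
t 18.1667 q [-13.997  18.25   85.628   0.005  76.406  68.053] shift [  3.566 -35.432  -2.222] turn [-0.083  0.272 11.949] F [-0.301 -0.697 -7.654] w 0.04765317965045909
```

Emit:
jog_arm(plan="0 0 6 0 0 0 255;0 0 6 0 -2 0 255;0 0 0 -0.45 -3.5 0 255;0 0 0 -0.5 -4 0 255;0 0 0 -0.5 -4 0 255;0 0 0 -0.5 -4 0 255;0 0 0 -0.5 -4 0 255;0 0 0 -0.5 -4 0 255;0 0 0 -0.5 -4 0 255;0 0 0 -0.45 -3.5 0 255")

```text
time_s: 19.0
position: [0.4787, 0.3312, 0.1767]
tool_rot: [[0.998, -0.07, -0.005], [-0.07, -0.998, -0.001], [-0.005, 0.002, -1.0]]
ft_force: [1.3, 1.0, -5.9]
grip_width: 0.0475
gripper_force: 105.1
```

Emit:
jog_arm(plan="0 0 0 0 -2.4 1.5 255;0 0 0 0 0 2 255;0 0 0 0 0 2 255;0 0 0 0 0 0 255;0 0 0 0 0 0 255")

```text
time_s: 19.42
position: [0.4809, 0.3524, 0.1221]
tool_rot: [[0.997, -0.071, -0.006], [-0.071, -0.997, -0.002], [-0.006, 0.003, -1.0]]
ft_force: [0.4, -0.8, -6.8]
grip_width: 0.0475
gripper_force: 105.4
```

```bash
python3 c.py .4826 .3531 -4 0 .0705; cat > n.py <<'E'
from h import *
im=imaging.get_image('wrist');s=env.observe();print(s["position"],s["tool_rot"])
P=cloud(im)*1000;fz=s["position"][2]*1000+19.5;a=np.radians(-4);B=np.array([[np.cos(a),-np.sin(a)],[np.sin(a),np.cos(a)]])
q=(P[...,:2]-[483.2,353.1])@B
m=(abs(P[...,2]-fz)<6)&(abs(q[...,0])<60)&(abs(q[...,1])<95)
nl,L,st,c=cv2.connectedComponentsWithStats(m.astype(np.uint8));i=1+st[1:,4].argmax();k=L==i
print("face z",np.median(P[k][:,2]),fz,"x/y pct",np.percentile(q[k],[.3,99.7],axis=0))
e=k&(abs(q[...,1])<50); print("front edge x by y",[np.percentile(q[k&(abs(q[...,1]-y)<6)][:,0],99).round(1) for y in(-45,-30,0,30,45)])
t=k&(q[...,1]>58); print("tongue",t.sum(),np.percentile(q[t],[1,99],axis=0) if t.any() else "")
m=(abs(P[...,2]-90)<1.5)&(abs(q[...,0])<75)&(abs(q[...,1])<90); print("rim",np.percentile(q[m],[.3,99.7],axis=0))
p=P[k];print("tilt",np.linalg.lstsq(np.c_[q[k],np.ones(len(p))],p[:,2],rcond=None)[0])
E
python3 n.py
```

```text
t 19.4167 q [ 24.85   30.722  74.4     0.032  75.232 118.895] shift [ 0.195 -0.098  5.156] turn [ 0.145  0.326 -0.052] F [ 0.407 -0.775 -6.769] w 0.04748120730656385
[0.4818379  0.35265481 0.12377415] [[ 9.97477966e-01 -7.09341372e-02 -2.46093500e-03]
 [-7.09355915e-02 -9.97480768e-01 -5.08690018e-04]
 [-2.41865185e-03  6.81974964e-04 -9.99996843e-01]]
face z 140.78852107125178 143.27415046006962 x/y pct [[-22.02537479 -55.20542586]
 [ 30.14410732  76.27907348]]
front edge x by y [np.float64(30.1), np.float64(30.1), np.float64(30.0), np.float64(30.0), np.float64(29.9)]
tongue 968 [[-23.28274833  58.289544  ]
 [ -3.44649211  77.1925343 ]]
rim [[-38.82158036 -77.47512118]
 [ 56.40234255  78.16673677]]
tilt [-1.68596856e-02 -6.14022384e-03  1.41196424e+02]
```

Emit:
jog_arm(plan="0.1 0.1 0 0.17 -0.07 1.2 255;0 0 0 0 0 1.3 255;0 0 0 0 0 1 255;0 0 0 0 0 0 255;0 0 0 0 0 0 255;0 0 0 0 0 0 255")

```text
time_s: 19.97
position: [0.4842, 0.3537, 0.0904]
tool_rot: [[0.997, -0.071, 0.003], [-0.071, -0.997, 0.003], [0.002, -0.003, -1.0]]
ft_force: [0.0, 0.2, -6.0]
grip_width: 0.0474
gripper_force: 105.4
```

```bash
python3 c.py .4826 .3531 -4 0 .0705; python3 n.py
```

```text
t 19.9667 q [ 24.81   32.662  76.616   0.076  70.521 118.844] shift [-0.165  0.076  1.992] turn [-0.16  -0.142 -0.059] F [ 0.002  0.232 -5.981] w 0.04744301933017228
[0.48426052 0.35373082 0.09048088] [[ 0.99749122 -0.07073266  0.0028558 ]
 [-0.07074042 -0.99749106  0.00271706]
 [ 0.00265645 -0.00291226 -0.99999223]]
face z 109.26628950488032 109.9808803877927 x/y pct [[-18.78149759 -53.70132712]
 [ 33.28561293  77.96100568]]
front edge x by y [np.float64(33.2), np.float64(33.2), np.float64(33.2), np.float64(33.2), np.float64(33.0)]
tongue 1082 [[-20.04109202  58.27566156]
 [ -0.32295703  78.53174048]]
rim [[-55.23872109 -77.62810914]
 [ 56.47377317  77.97874409]]
tilt [-9.84443682e-03 -1.22156836e-03  1.09473869e+02]
```

Emit:
jog_arm(plan="-0.1 -0.1 0 -0.15 0.03 0.3 255;0 0 0 0 0 0.2 255;0 0 0 0 0 0 255;0 0 0 0 0 0 255;0 0 0 0 0 0 255")

```text
time_s: 20.43
position: [0.4822, 0.3534, 0.0844]
tool_rot: [[0.998, -0.071, -0.001], [-0.071, -0.998, 0.0], [-0.001, -0.0, -1.0]]
ft_force: [-0.2, -1.0, -6.4]
grip_width: 0.0473
gripper_force: 105.5
```

```bash
python3 c.py .4826 .3531 -4 0 .0705; python3 n.py
```

```text
t 20.4333 q [ 24.887  32.978  77.148   0.036  69.901 118.921] shift [0.042 0.029 1.395] turn [-0.016  0.04  -0.046] F [-0.153 -1.024 -6.432] w 0.047251950814338264
[0.48227716 0.35340135 0.0845312 ] [[ 9.97503072e-01 -7.06215351e-02 -4.68570068e-04]
 [-7.06213486e-02 -9.97503114e-01  4.03230324e-04]
 [-4.95876847e-04 -3.69132437e-04 -9.99999809e-01]]
face z 103.23820652771809 104.03120461407623 x/y pct [[-20.88620914 -54.12849632]
 [ 31.3648104   77.41126083]]
front edge x by y [np.float64(31.3), np.float64(31.4), np.float64(31.2), np.float64(31.2), np.float64(31.2)]
tongue 1061 [[-22.03775852  58.20890093]
 [ -2.27535634  78.09517436]]
rim [[-55.19930398 -77.58740108]
 [ 56.5541117   77.99355373]]
tilt [-1.26907276e-02 -3.43328538e-03  1.03481218e+02]
```

Emit:
jog_arm(plan="0 0 0 0.06 -0.04 0.2 255;0 0 0 0 0 0.25 255;0 0 0 0 0 0.25 255;0 0 0 0 0 0.2 255;0 0 0 0 0 0 255;0 0 0 0 0 0 255")

```text
time_s: 20.98
position: [0.4827, 0.3537, 0.0752]
tool_rot: [[0.998, -0.071, -0.001], [-0.071, -0.998, 0.0], [-0.001, -0.0, -1.0]]
ft_force: [-0.4, -0.8, -6.3]
grip_width: 0.0477
gripper_force: 105.5
```

No contact forces and the plate is about 5 mm into the pocket. I continue gently.

Emit:
jog_arm(plan="0 0 0 0 0 0.2 255;0 0 0 0 0 0.1 255;0 0 0 0 0 0.05 255;0 0 0 0 0 0 255;0 0 0 0 0 0 255")

```text
time_s: 21.4
position: [0.4828, 0.3537, 0.0719]
tool_rot: [[0.998, -0.071, -0.001], [-0.071, -0.998, 0.0], [-0.001, -0.0, -1.0]]
ft_force: [-0.3, -0.2, -7.5]
grip_width: 0.0473
gripper_force: 105.5
```

```bash
python3 n.py
```

```text
[0.48283879 0.35373326 0.07194358] [[ 9.97503907e-01 -7.06084756e-02 -6.31104446e-04]
 [-7.06082775e-02 -9.97504066e-01  3.30904740e-04]
 [-6.52893930e-04 -2.85517573e-04 -9.99999746e-01]]
face z 90.18667374853418 91.44358014952162 x/y pct [[-20.1353238  -77.55930367]
 [ 56.55827543  77.81974161]]
front edge x by y [np.float64(56.3), np.float64(56.5), np.float64(56.2), np.float64(56.2), np.float64(55.9)]
tongue 4665 [[-20.00166969  58.19754051]
 [ 55.95747088  78.08638152]]
rim [[-51.19223389 -77.52482884]
 [ 56.35144848  77.7521181 ]]
tilt [-1.24609157e-02  8.00942165e-04  9.05327138e+01]
```

Another 1–2 mm to go, in fine steps until contact.

Emit:
jog_arm(plan="0 0 0 0 0 0.05 255;0 0 0 0 0 0.05 255;0 0 0 0 0 0 255;0 0 0 0 0 0 255")

```text
time_s: 21.78
position: [0.4829, 0.3538, 0.0712]
tool_rot: [[0.998, -0.071, -0.0], [-0.071, -0.998, 0.0], [-0.0, -0.0, -1.0]]
ft_force: [-1.2, -1.2, -3.5]
grip_width: 0.0471
gripper_force: 106.0
```

Emit:
jog_arm(plan="0 0 0 0 0 0.04 255;0 0 0 0 0 0.04 255;0 0 0 0 0 0 255;0 0 0 0 0 0 255")

```text
time_s: 22.12
position: [0.4829, 0.3538, 0.0712]
tool_rot: [[0.998, -0.07, 0.0], [-0.07, -0.998, 0.001], [0.0, -0.001, -1.0]]
ft_force: [-4.5, -2.2, 4.3]
grip_width: 0.0474
gripper_force: 106.9
```

It has contact with the pocket floor at about 11 N. Release, back off upward and check.

Emit:
jog_arm(plan="0 0 0 0 0 0 180;0 0 0 0 0 0 100;0 0 0 0 0 0 0;0 0 0 0 0 0 0;0 0 0 0 0 0 0;0 0 0 0 0 -1 0;0 0 0 0 0 -2 0;0 0 0 0 0 -3 0;0 0 0 0 0 -4 0;0 0 0 0 0 -3 0")

```text
time_s: 22.95
position: [0.4831, 0.3538, 0.2038]
tool_rot: [[0.998, -0.071, 0.002], [-0.071, -0.998, 0.001], [0.002, -0.002, -1.0]]
ft_force: [0.5, 1.3, 0.6]
grip_width: 0.0853
gripper_force: 0.0
```

Emit:
jog_arm(plan="0 0 0 0 0 0 0;0 0 0 0 0 0 0;0 0 0 0 0 0 0;0 0 0 0 0 0 0")

```text
time_s: 23.28
position: [0.4824, 0.3534, 0.1988]
tool_rot: [[0.997, -0.071, -0.003], [-0.071, -0.998, -0.001], [-0.003, 0.001, -1.0]]
ft_force: [-0.0, 0.2, -0.0]
grip_width: 0.0853
gripper_force: 0.0
```

```bash
cat > f.py <<'E'
from h import *
im=imaging.get_image('wrist');P=cloud(im)*1000;a=np.radians(-4);B=np.array([[np.cos(a),-np.sin(a)],[np.sin(a),np.cos(a)]])
print(env.observe()["position"],env.observe()["ft_force"])
q=(P[...,:2]-[483.3,353.3])@B; C=im["pixels"].astype(int); wood=(C[...,0]-C[...,2])>40
inn=(abs(P[...,2]-90)<10)&~wood&(abs(q[...,0])<34)&(abs(q[...,1])<80)
f=inn&(abs(P[...,2]-90)<5)
for nm,m in(("plate",f),("rim",wood&(abs(P[...,2]-90)<3)&(abs(q[...,0])<56)&(abs(q[...,1])<78))):
    p=q[m];z=P[m][:,2];print(nm,m.sum(),np.percentile(p,[.5,99.5],axis=0),np.linalg.lstsq(np.c_[p,np.ones(len(p))],z,rcond=None)[0],np.median(z))
for x,y in((-27,-45),(27,-45),(-27,45),(27,45),(-14,68),(20,0),(-20,0)):
    m=inn&(abs(q[...,0]-x)<4)&(abs(q[...,1]-y)<5);print(x,y,m.sum(),np.median(P[m][:,2]).round(2) if m.any() else None)
m=(P[...,2]>105)&(P[...,2]<117)&(abs(q[...,0])<25)&(abs(q[...,1])<40);print("rib",cv2.minAreaRect(q[m].astype(np.float32)),np.median(P[m][:,2]))
E
python3 f.py
```

```text
[0.48242717 0.35344938 0.19875648] [-0.03778313 -0.08977546 -0.32950937]
plate 6116 [[-31.4911164  -53.48917753]
 [ 31.29221613  77.14868415]] [ 1.11053758e-03 -1.16390700e-03  9.00468524e+01] 90.04126498836388
rim 8770 [[-55.22346277 -77.55921912]
 [ 55.40456283  77.21435387]] [-8.75226716e-04 -8.58244524e-05  8.99758941e+01] 89.98232956074747
-27 -45 72 90.13
27 -45 80 90.12
-27 45 66 89.92
27 45 78 90.03
-14 68 68 90.19
20 0 85 89.96
-20 0 67 90.04
rib ((0.019048213958740234, 0.0321807861328125), (49.28556442260742, 13.565738677978516), 89.63764190673828) 111.88556598173801
```

The plate lies flat and flush: its face is at 90.0 mm with the rim at 90.0, centred, tongue in the notch and the rib's top at 112 mm. The arm is clear, so I hand the job in.

```bash
python3 -c "
from rig import job
print(job.close_job())"
```

```text
the job is handed in; nothing more can be done
None
```

The ribbed lock plate was laid flat on the cork pad rib up and released, then set into the lock case rib up, with its tongue in the notch and its face flush with the rim. The job was handed in at about 23 s.

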